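# Show the flask bottle to the inspection camera

### The job

Set the backlight's dimmer knob to 6 on its 0-to-10 scale, then take the flat flask-shaped bottle out of the sample carton and hold it up for the inspection camera: upright in the air, centred midway between the lens and the lit panel, its mid-height level with the lens and a broad face squarely towards the lens. Finish while still holding it there in the gripper; do not knock the camera stand, and leave the other bottles standing in their cells and the tape roll and marker where they lie.

Things in the scene. Friction and masses are not known exactly. Their poses are not given: they have to be found in the camera images.
- dimmer (a joint): Dimmer knob angle, rad, 0 to 4.712, growing clockwise seen from above. The scale has 11 marks 27 degrees (0.4712 rad) apart, long at 0 (angle 0), 5 and 10 (4.712): 6, the first short mark clockwise past the middle long one, is 2.827 rad. Mark 5 lies on the box's far side (+x); the scale's open gap faces the robot. Stays where left (friction 0.05 N m).
- knob_grip (a point): Grip point on the vertical axis of the black pointer knob, 82 mm above the bench, turning with it: x along the pointer (white line), z up. Grip bar 42 mm long (x), 12 mm wide (y), top 6 mm above this point, foot 22 mm below, on a disc 44 mm across, 6 mm high. It sits on the fixed dimmer box.
- flask_center (a point): Centre, half-way up, of the flat amber flask bottle, 132 mm high, about 220 g, the only flat one: body 60 mm wide (y), 28 mm thick (x, square to the broad faces), 86 mm high; narrow shoulder to 95 mm, neck 20 mm across, round black cap 26 mm across from 106 to 132 mm (cap's middle 53 mm above this point). z: foot to cap. Stands loose in one carton cell, turned anyhow.
- flask: The same flask, by its origin: the centre of its underside; axes as for flask_center.
- carton: Fixed open cardboard tray 246 mm (x) by 166 mm (y), 60 mm high, origin under its centre; partition walls 4 mm thick, as high as the tray, make 3 (x) by 2 (y) cells of about 76 mm, centres at x -80, 0, 80 and y -40.5, 40.5 mm; floor 4 mm thick. A bottle or jar stands in every cell.
- view_point (a point): Point of the inspection stand where the flask's middle belongs: on the camera's optical axis, 120 mm above the bench, midway between the lens front (110 mm along +y of this frame) and the lit face of the backlight panel (110 mm along -y). y: optical axis, x across it, z up.
- stand: Fixed inspection stand, origin on the bench under view_point, same axes: base plate 120 mm (x) by 330 mm (y), top 16 mm above the bench; white lit panel in a black frame 160 mm wide, 16 mm thick, top 206 mm above the bench, at its -y end; camera on a post at its +y end (y 110 to 195 mm, 42 mm wide, top 151 mm above the bench).
- dimmer_box: The fixed dimmer box 90 x 90 mm, origin under its centre, its top 52 mm above the bench, the knob's axis in its middle.
- bottle_a_center (a point): Centre of a round amber bottle 50 mm across, 140 mm high, in the carton (bystander).
- bottle_b_center (a point): Centre of a round amber bottle 44 mm across, 125 mm high, in the carton (bystander).
- jar_a_center (a point): Centre of a round jar 58 mm across, 85 mm high, in the carton (bystander).
- jar_b_center (a point): Centre of a round jar 48 mm across, 70 mm high, in the carton (bystander).
- square_bottle_center (a point): Centre of a square bottle 46 x 46 mm, 126 mm high with cap, in the carton (bystander).
- tape_roll_center (a point): Centre of a roll of brown tape lying flat, 104 mm across, 48 mm high, beyond the carton (bystander).
- marker: Thick marker pen 125 mm long, 18 mm across, lying on the bench near its right front (bystander).

How it is judged:
By the outcome, as a careful person would: the job done as asked, in the order asked, and still so for the second after the job is handed in, while the arm keeps its last pose, push and grip.
It also fails if it takes over 72 s, if anything falls off the work surface, if the arm or the gripper's body presses on something with over 40 N, if the wrist force passes 120 N, or if a joint passes its speed limit or range.

### The arm

A 6-joint arm with a two-finger parallel gripper is mounted at the origin on the work surface. World frame = base frame: x ahead of the robot, y to its left, z up, the work surface at z = 0. Lengths are in m, angles in rad, forces in N, time in s.
With the tool pointing down it reaches from about 0.25 to 0.775 m from the base axis. Payload 4 kg.
Tool frame: the origin (TCP) lies at the very end of the fingers, on their centre line; the grasp point (between the pads) lies hold_point_z behind it (hold_point_z is the distance from the TCP to the grasp point, in m); z points along the fingers, y is the direction in which the jaws open and shut (so a half turn about z gives the same grasp; the last joint's range is limited). The gripper opens to 94 mm and grips with 3 to 60 N. Pads are 16 mm wide; open, the fingers measure 119 mm over their backs; the gripper's body (75 mm by 177 mm) begins 78 mm behind the grasp point.
Start: joints at [1.233, 0.087, 1.371, -0, 1.684, -0.103], TCP at [0.128, 0.535, 0.175] pointing down, gripper open.
Joint ranges: [-3.1, 3.1], [-0.76, 2.03], [0.27, 2.55], [-1.08, 4.22], [0.17, 2.65], [-2.57, 2.57]. Speed limits (rad/s): [2.79, 2.79, 3.14, 3.14, 3.14, 3.14].

### API

Orientations are given as [roll, pitch, yaw] about the fixed x, y, z axes, in that order (R = Rz(yaw) Ry(pitch) Rx(roll)).
In Python, from bench import * gives the robot as it stands.
- The arm moves only by the tool step_arm, never from a script. Its argument "increments" is text: rows parted by semicolons, each of 6 numbers parted by spaces: the shift along the tool's x, y, z in cm, then the turn, a rotation vector about the tool's x, y, z in rad. A call has 1 to 5 rows; each row shifts and turns the commanded pose from where the row before left it, along the tool's axes as they then stand; what a row does not reach is not made up. A row lasts 1/10 s, in which the tool goes at most 50 mm and 8.59 degrees, less where a joint would pass 70% of its speed; a pose out of reach is approached as far as the arm can. A call is refused whole if a number of a shift passes 5 or a number of a turn 0.15, either way. A call with a gripper value outside its range is refused whole. "claw" is the gripper's target within -1 to 1 (shut at 1, half-way at 0, fully open at -1), set as the call begins (left out, the last holds). The fingers move at their own pace and stop on an object; the grip force is fixed at half the most. Time passes only in rows, so rows that do not move let the fingers close. It gives the time, the measured TCP pose, the force and the opening at its end, in the units of the state.
- get_obs(): the state, without advancing time (a new reading comes with each control period).
- snapshot(name): name is "scene" or "top"; returns the picture (384x512x3 uint8, red, green, blue); there is no depth.
- calibration(name): a dict with "camera_matrix" (3x3 intrinsics, pixels), "eye" and "orientation" of the camera in the world. Camera axes: x right, y up, looking along -z (the intrinsics and any distortion apply to the point x, -y, -z); pixel columns grow to the right and rows downward; lengths in m; the calibration is good to about 2 mm. A picture is of the moment at which its call begins. calibration takes no time and is no camera call.
- close_job(): hands the job in, once; it reports no verdict.
The state is a dict: "time": time; "joint_positions": joint angles; "qvel": joint speeds; "joint_torque": joint torques, N m; "tool_pos": TCP position; "ee_rot": TCP orientation; "wrist_force": force on the tool from outside, world axes, zero at the start; "wrist_torque": the same for the moment, N m; "width": finger opening in m.
Only numpy, scipy, OpenCV 4.12 (cv2) and the standard library are available. Lean on these libraries where they do the work, as an engineer would, in place of code of your own. Each camera call takes 0.05 s, during which the arm holds its last target. There are 200 camera calls.

## Working session

There is one attempt and no reset: what is moved stays moved. The work goes in short steps, Python scripts to look and compute and a tool call to move; the robot and the scene stay as the last step left them, time stands still between calls to the robot, and variables do not carry over. Pictures are saved under pics/ and viewed, about 8 in all and at most 12, crops included, and the job is handed in when it is done.

Besides the shell and the picture viewer there is one more tool, called after "Call:" as name(argument=value, ...) on one line, values as JSON. step_arm: Moves the arm, as the interface text tells. Its arguments: {"type":"object","properties":{"increments":{"type":"string"},"claw":{"type":"number"}},"required":["increments"]}

```bash
ls; mkdir -p pics
python3 - <<'E'
from bench import *
import cv2
o=get_obs(); print(o)
for n in ("scene","top"):
    c=calibration(n); print(n,c)
    im=snapshot(n); cv2.imwrite(f"pics/{n}0.png",cv2.resize(im[:,:,::-1],(800,600),interpolation=cv2.INTER_CUBIC)); cv2.imwrite(f"{n}_raw.png",im[:,:,::-1])
E
```

```text
pics
{'time': 0.0, 'joint_positions': array([ 1.23286846e+00,  8.79713892e-02,  1.37224821e+00, -9.66393975e-07,
        1.68360872e+00, -1.03094352e-01]), 'qvel': array([-2.41539909e-05,  3.46731683e-04,  3.65022516e-04, -7.94141266e-05,
       -5.98543703e-04,  1.43239006e-03]), 'joint_torque': array([ 1.20314185e-04, -3.40173519e+01, -3.02434766e+01,  7.19453255e-02,
        3.29994026e-02, -1.72618597e-04]), 'tool_pos': array([0.12776988, 0.534316  , 0.17419838]), 'ee_rot': array([-3.13936875e+00, -2.29121383e-04,  2.90675877e+00]), 'wrist_force': array([-0.18028443,  1.03785197, -0.79013274]), 'wrist_torque': array([-0.00949016, -0.0479665 , -0.02655899]), 'width': 0.09423311690444408}
scene {'camera_matrix': array([[486.3062255 ,   0.        , 257.21133861],
       [  0.        , 486.3062255 , 193.80415188],
       [  0.        ,   0.        ,   1.        ]]), 'eye': array([ 1.48999414, -0.62898179,  1.01486155]), 'orientation': array([ 0.87119003, -0.00803183,  1.0221343 ])}
top {'camera_matrix': array([[380.23759773,   0.        , 257.32764148],
       [  0.        , 380.23759773, 189.80952915],
       [  0.        ,   0.        ,   1.        ]]), 'eye': array([ 0.35619607, -0.04792129,  1.16690703]), 'orientation': array([ 1.81833833e-01,  1.27261959e-03, -1.56689251e+00])}
```

View pics/scene0.png

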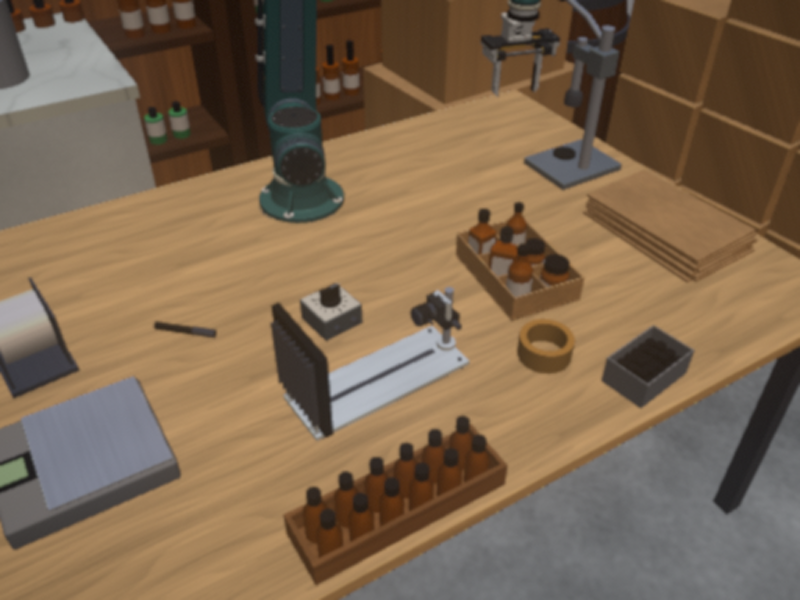

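View pics/top0.png

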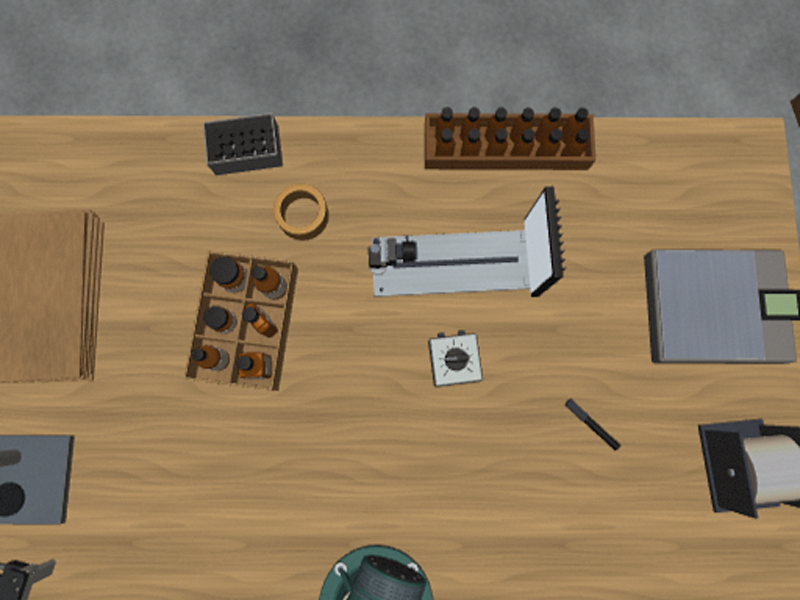

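The top view (800x600) shows the carton at (242,320), with the flat flask likely in its middle right cell at (260,318). The dimmer is at (456,359), the stand runs from (375,262) to (545,240), and the marker is at (592,424). Next I'll build the helpers and enlarge crops.

```bash
cat > h.py <<'E'
import numpy as np, cv2
from scipy.spatial.transform import Rotation as R
from bench import *
def cam(n):
    c=calibration(n); return c["camera_matrix"],np.array(c["eye"]),R.from_euler("xyz",c["orientation"]).as_matrix()
def ray(n,u,v):
    K,e,M=cam(n); d=np.linalg.inv(K)@[u,v,1]; return e,M@[d[0],-d[1],-d[2]]
def onz(n,u,v,z):
    e,d=ray(n,u,v); return e+d*(z-e[2])/d[2]
def proj(n,p):
    K,e,M=cam(n); q=M.T@(np.array(p)-e); w=K@[q[0],-q[1],-q[2]]; return w[:2]/w[2]
def crop(im,x0,y0,w,h,s): return cv2.resize(im[y0:y0+h,x0:x0+w],None,fx=s,fy=s,interpolation=cv2.INTER_CUBIC)
E
python3 - <<'E'
from h import *
t=cv2.imread("top_raw.png"); s=cv2.imread("scene_raw.png")
a=crop(t,112,152,80,100,4);b=crop(t,262,200,60,60,5)   # 320x400, 300x300
c=crop(s,285,125,95,80,4) # 380x320
d=crop(t,230,115,140,80,3)
H=np.zeros((600,800,3),np.uint8)
H[:400,:320]=cv2.resize(a,(320,400));H[:300,320:620]=b;H[300:600,320:675]=cv2.resize(c,(355,300));
cv2.imwrite("pics/crop1.png",H)
for n,u,v,z in [("carton corners top",0,0,0)]:pass
P=lambda u,v,z:print(u,v,z,onz("top",u/1.5625,v/1.5625,z).round(3))
P(456,359,.082);P(210,253,.06);P(297,263,.06);P(278,389,.06);P(187,378,.06)
P(373,236,.016);P(374,297,.016)
print(proj("top",get_obs()["tool_pos"])*1.5625,proj("scene",get_obs()["tool_pos"])*1.5625)
E
```

```text
456 359 0.082 [ 0.44  -0.144  0.082]
210 253 0.06 [0.643 0.324 0.06 ]
297 263 0.06 [0.624 0.156 0.06 ]
278 389 0.06 [0.386 0.182 0.06 ]
187 378 0.06 [0.405 0.351 0.06 ]
373 236 0.016 [0.691 0.013 0.016]
374 297 0.016 [0.567 0.01  0.016]
[ 32.7220672  551.75841317] [512.24906409 104.73451856]
```

View pics/crop1.png

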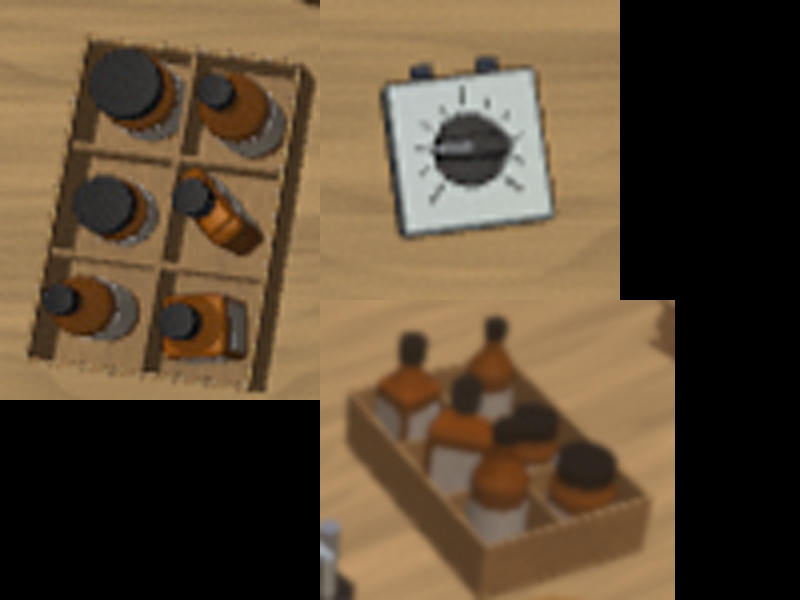

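The crop shows the knob's pointer (white line) at image left, near mark 2. The flask is in the middle cell of the carton's right column, with its cap at about (195,197) in the crop. I'll take one finer measurement of the knob, the flask yaw and the stand.

Run:
```python
from h import *
import bench; print([n for n in dir(bench) if not n.startswith('_')], getattr(bench,'hold_point_z',None))
t=cv2.imread("top_raw.png"); s=cv2.imread("scene_raw.png")
H=np.zeros((600,800,3),np.uint8)
H[:300,:300]=crop(t,145,185,30,30,10)      # flask top x10
H[:300,300:600]=crop(s,315,140,30,30,10)   # flask scene x10
H[300:600,:300]=crop(t,275,213,30,30,10)   # knob
H[300:600,300:800]=crop(t,233,115,125,75,4) # stand x4
cv2.imwrite("pics/crop2.png",H)
```

```text
['IKError', 'calibration', 'close_job', 'get_obs', 'hold_point_z', 'snapshot'] 0.0188
```

View pics/crop2.png

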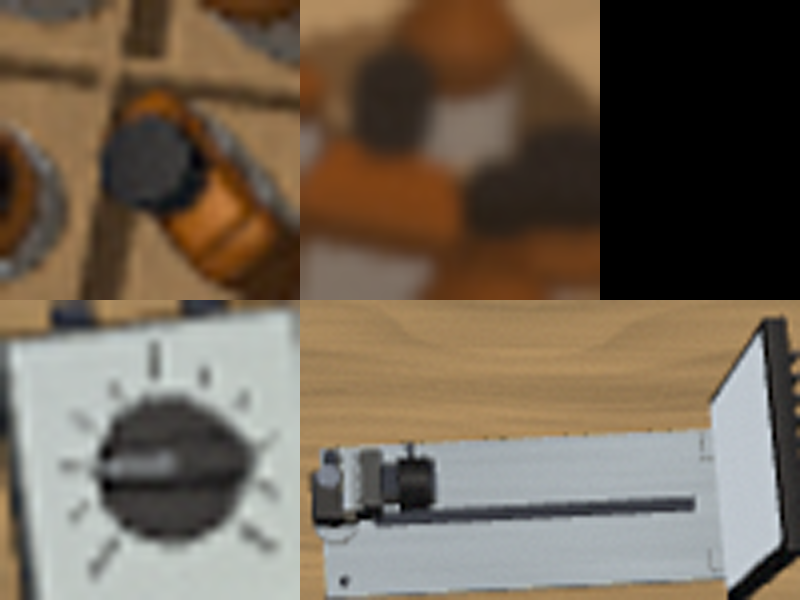

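Run:
```python
from h import *
t=cv2.imread("top_raw.png")
def T(n,k,l,ox,oy,x0,y0,s,z): 
    return onz(n,x0+(k-ox+.5)/s-.5,y0+(l-oy+.5)/s-.5,z)
ft=lambda k,l,z:T("top",k,l,0,0,145,185,10,z)
fs=lambda k,l,z:T("scene",k,l,300,0,315,140,10,z)
kn=lambda k,l,z:T("top",k,l,0,300,275,213,10,z)
st=lambda k,l,z:T("top",k,l,300,300,233,115,4,z)
yaw=lambda a,b:np.arctan2(*(b-a)[1::-1])
print("cap top",ft(150,163,.136), "scene cap top",fs(397,65,.136),"mid",fs(393,100,.123))
a,b=ft(185,105,.09),ft(270,210,.09);print("top edge",a,b,yaw(b,a))
a,b=fs(302,228,.09),fs(462,253,.09);print("scene edge",a,b,yaw(a,b),np.linalg.norm(a-b))
# knob / box
g=cv2.cvtColor(t,cv2.COLOR_BGR2HSV); sub=np.zeros(g.shape[:2],np.uint8)
m=cv2.inRange(g,(0,0,140),(180,50,255)); sub[205:255,265:315]=m[205:255,265:315]
c=max(cv2.findContours(sub,0,2)[0],key=cv2.contourArea)
r=cv2.boxPoints(cv2.minAreaRect(c)); B=np.array([onz("top",*p,.052) for p in r]);print("box",B.round(4),B.mean(0))
for i in range(4):print("edge",yaw(B[i],B[(i+1)%4]).round(3),np.linalg.norm(B[i]-B[(i+1)%4]).round(4))
print("knob",kn(174,468,.07),"line",yaw(kn(175,462,.088),kn(105,468,.088)), "bar",yaw(kn(250,472,.08),kn(110,490,.08)),"marks5,0,10 ",kn(154,360,.052),kn(105,558,.052),kn(258,538,.052))
print("lens front",st(435,465,.12),st(435,498,.12))
print("panel top",st(768,330,.2),st(785,545,.2),"bot",st(712,400,.03),st(727,598,.03))
a,b=st(322,450,.016),st(705,430,.016);print("plate far",a,b,yaw(b,a)-np.pi/2)
a,b=st(328,597,.016),st(722,578,.016);print("plate near",a,b,yaw(b,a)-np.pi/2)
a,b=st(380,518,.016),st(692,504,.016);print("slot",a,b,yaw(b,a)-np.pi/2)
```

```text
cap top [0.51396215 0.22220669 0.136     ] scene cap top [0.51079196 0.2279934  0.136     ] mid [0.51138629 0.22751101 0.123     ]
top edge [0.53789067 0.22504999 0.09      ] [0.50754271 0.19925877 0.09      ] 0.7044070167715798
scene edge [0.51732706 0.19039825 0.09      ] [0.5542797  0.22620938 0.09      ] 0.7697115696236806 0.05145808774638074
box [[ 0.4805 -0.0987  0.052 ]
 [ 0.4915 -0.184   0.052 ]
 [ 0.4066 -0.193   0.052 ]
 [ 0.3959 -0.1088  0.052 ]] [ 0.44363276 -0.14613171  0.052     ]
edge -1.442 0.086
edge -3.036 0.0853
edge 1.698 0.0848
edge 0.119 0.0852
knob [ 0.44254167 -0.14582499  0.07      ] line 1.6598217653437841 bar 1.7018502454413955 marks5,0,10  [ 0.47561758 -0.14194998  0.052     ] [ 0.41772753 -0.12700829  0.052     ] [ 0.42369105 -0.17166098  0.052     ]
lens front [ 0.6469714  -0.07120342  0.12      ] [ 0.62279735 -0.07119378  0.12      ]
panel top [ 0.71876862 -0.29190958  0.2       ] [ 0.57176024 -0.29708776  0.2       ] bot [ 0.72505858 -0.28892274  0.03      ] [ 0.56825754 -0.29509489  0.03      ]
plate far [0.68769503 0.01503599 0.016     ] [ 0.70502602 -0.28557608  0.016     ] 0.05758858126175115
plate near [0.57052582 0.00888924 0.016     ] [ 0.58654656 -0.29483403  0.016     ] 0.052698960965616326
slot [ 0.63312568 -0.03075633  0.016     ] [ 0.64518981 -0.27351825  0.016     ] 0.049654458137213364
```

Measured positions:
- **Knob:** (0.443,-0.146), box yaw 0.12, pointer yaw about 1.68, so the target pointer yaw is about -0.35.
- **View point:** (0.640,-0.182), stand yaw 0.053. The lens-to-panel gap measures 0.222 m against 0.220 given.
- **Flask cap:** about (0.512,0.224), width axis yaw about 0.73.

I'll move to the knob first.

Call:
step_arm(increments="-2.9 -3.67 0 0 0 0;-2.9 -3.67 0 0 0 0;-2.9 -3.67 0 0 0 0;-2.9 -3.67 0 0 0 0;-2.9 -3.67 0 0 0 0", claw=-0.2)

```text
time: 0.6
tool_pos: [0.2264, 0.3209, 0.1749]
ee_rot: [-3.141, -0.0, 2.908]
wrist_force: [1.2, 0.2, -0.3]
width: 0.0584
```

Call:
step_arm(increments="-2.9 -3.67 0 0 0 0;-2.9 -3.67 0 0 0 0;-2.9 -3.67 0 0 0 0;-2.9 -3.67 0 0 0 0;-2.9 -3.67 0 0 0 0")

```text
time: 1.1
tool_pos: [0.3247, 0.1088, 0.1752]
ee_rot: [3.141, 0.0, 2.907]
wrist_force: [0.8, -0.1, -0.5]
width: 0.0565
```

Call:
step_arm(increments="-2.9 -3.67 0 0 0 0;-2.9 -3.67 0 0 0 0;-2.9 -3.67 0 0 0 0;-2.9 -3.67 0 0 0 0;-2.9 -3.67 0 0 0 0")

```text
time: 1.6
tool_pos: [0.4231, -0.1036, 0.175]
ee_rot: [3.141, -0.0, 2.906]
wrist_force: [0.9, 0.5, 0.6]
width: 0.0561
```

Call:
step_arm(increments="0 0 0 0 0 0.14;0 0 0 0 0 0.14;0 0 0 0 0 0.14;0 0 0 0 0 0.14;0 0 0 0 0 0.14")

```text
time: 2.1
tool_pos: [0.4226, -0.1016, 0.1747]
ee_rot: [-3.141, -0.001, 2.201]
wrist_force: [-0.0, 0.8, -0.3]
width: 0.0564
```

Call:
step_arm(increments="0 0 0 0 0 0.13;0 0 0 0 0 0.13;0 0 0 0 0 0.13;0 0 0 0 0 0.13;0 0 0 0 0 0")

```text
time: 2.6
tool_pos: [0.4226, -0.1015, 0.1749]
ee_rot: [-3.141, -0.001, 1.687]
wrist_force: [-0.4, 0.2, 0.3]
width: 0.0568
```

Call:
step_arm(increments="-2.3 0.75 0 0 0 0;-2.35 0.75 0 0 0 0;0 0 3.5 0 0 0;0 0 3.5 0 0 0;0 0 2.5 0 0 0")

```text
time: 3.1
tool_pos: [0.4421, -0.1458, 0.0777]
ee_rot: [-3.139, -0.002, 1.69]
wrist_force: [-0.2, 0.4, 0.0]
width: 0.0569
```

Call:
step_arm(increments="0 0 1.5 0 0 0;0 0 0 0 0 0")

```text
time: 3.3
tool_pos: [0.4409, -0.1451, 0.0622]
ee_rot: [-3.136, -0.004, 1.689]
wrist_force: [-0.3, -0.3, 1.0]
width: 0.0566
```

Run:
```python
from h import *
o=get_obs();print(o["tool_pos"],o["wrist_force"])
t=snapshot("top")[:,:,::-1];s=snapshot("scene")[:,:,::-1]
p=proj("scene",[.443,-.146,.08]).astype(int);print(p)
H=np.zeros((400,800,3),np.uint8)
H[:,:400]=crop(t,267,210,50,50,8);H[:,400:]=crop(s,p[0]-30,p[1]-30,50,50,8)
cv2.imwrite("pics/k1.png",H)
```

```text
[ 0.44089241 -0.14505977  0.06221621] [-0.28731644 -0.32668684  0.95619803]
[210 186]
```

View pics/k1.png

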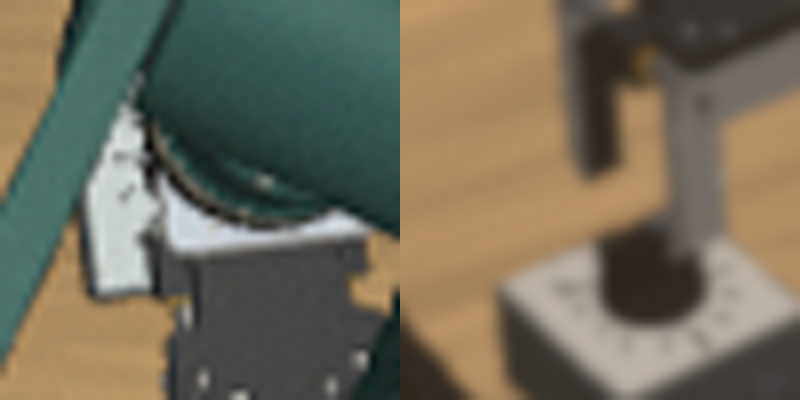

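Run:
```python
from h import *
o=get_obs();M=R.from_euler("xyz",o["ee_rot"]).as_matrix()
f=lambda q:((proj("scene",q)-[180,156])*8+[400,0]).round()
for d in(-.028,0,.028):
  print(d,f(o["tool_pos"]+M@[0,d,0]))
print("knob top",f([.443,-.146,.088]),"boxcorners",[f(p) for p in ([.4805,-.0987,.052],[.4915,-.184,.052],[.3959,-.1088,.052])])
print(o["joint_positions"],o["tool_pos"],o["width"])
```

```text
-0.028 [607. 235.]
0 [647. 272.]
0.028 [689. 309.]
knob top [644. 225.] boxcorners [array([804., 312.]), array([618., 404.]), array([678., 202.])]
[-4.40069443e-01 -4.99817899e-02  1.73043924e+00  9.47869938e-05
  1.46140995e+00 -5.57603223e-01] [ 0.44323045 -0.14610157  0.06551033] 0.056288976677576485
```

The k1 crop shows the fingers either side of the knob, but the fingertips appear about 7 px higher than the reported TCP projects: about (600,178) seen against (607,235) predicted. I'll check with overlays before closing.

Run:
```python
from h import *
H=np.zeros((600,800,3),np.uint8)
def ov(im,n,tp,er,w,c,sz,s):
  x0,y0=(np.array(c)-sz//2).astype(int); 
  A=crop(im,x0,y0,sz,sz,s); M=R.from_euler("xyz",er).as_matrix()
  for z in (0,-.0188):
   for d in(-w/2,0,w/2):
    q=((proj(n,tp+M@[0,d,z])-[x0,y0]+.5)*s).astype(int); cv2.circle(A,tuple(map(int,q)),3,(0,0,255) if z==0 else (0,255,0),-1)
  return A
o=get_obs();s=np.ascontiguousarray(snapshot("scene")[:,:,::-1])
a=(o["tool_pos"],o["ee_rot"],o["width"]);print(a)
H[:400,:400]=ov(s,"scene",*a,proj("scene",a[0]),50,8)
s0=cv2.imread("scene_raw.png");b=(np.array([.1278,.5343,.1742]),[-3.14,0,2.907],.0942)
H[:400,400:]=ov(s0,"scene",*b,proj("scene",b[0]),50,8)
cv2.imwrite("pics/k2.png",H[:400])
```

```text
(array([ 0.44323045, -0.14610157,  0.06551033]), array([-3.14140937e+00, -2.25332844e-04,  1.68831973e+00]), 0.056288976677576485)
```

View pics/k2.png

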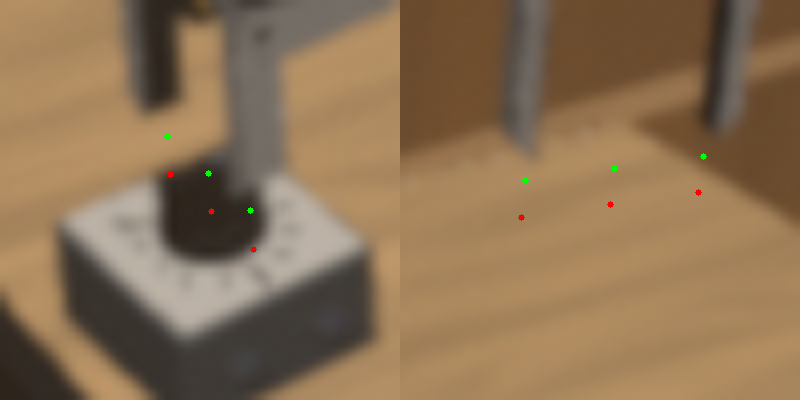

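Both pictures show the fingertips about 30 mm above the reported TCP (about 62 crop px), while the box matches its projection. Closing the gripper is a harmless test of which is right.

Call:
step_arm(increments="0 0 0 0 0 0;0 0 0 0 0 0;0 0 0 0 0 0;0 0 0 0 0 0;0 0 0 0 0 0", claw=1)

```text
time: 3.95
tool_pos: [0.4433, -0.1461, 0.0655]
ee_rot: [3.141, 0.0, 1.687]
wrist_force: [0.6, -0.6, -0.0]
width: 0.0196
```

Call:
step_arm(increments="0 0 0 0 0 0;0 0 0 0 0 0;0 0 0 0 0 0;0 0 0 0 0 0")

```text
time: 4.35
tool_pos: [0.4432, -0.1461, 0.0653]
ee_rot: [-3.142, -0.0, 1.687]
wrist_force: [0.1, 1.3, 0.4]
width: 0.0003
```

It closed on air above the bar, so the fingertips really are higher than reported. I'll lower the closed fingers gently onto the bar's top (z = 0.088) to measure the offset.

Call:
step_arm(increments="0 0 0.2 0 0 0;0 0 0.1 0 0 0;0 0 0.1 0 0 0")

```text
time: 4.65
tool_pos: [0.4432, -0.1461, 0.0611]
ee_rot: [-3.141, -0.0, 1.687]
wrist_force: [-0.5, 0.4, 0.1]
width: 0.0003
```

Call:
step_arm(increments="0 0 0.1 0 0 0;0 0 0.1 0 0 0")

```text
time: 4.85
tool_pos: [0.4432, -0.1461, 0.0592]
ee_rot: [-3.142, -0.0, 1.687]
wrist_force: [0.5, 1.0, 0.2]
width: 0.0001
```

Run:
```python
from h import *
o=get_obs();s=np.ascontiguousarray(snapshot("scene")[:,:,::-1]);t=snapshot("top")[:,:,::-1]
print(o["tool_pos"],o["wrist_force"])
H=np.zeros((500,800,3),np.uint8)
p=proj("scene",[.4432,-.1461,.09]);x0,y0=(p-25).astype(int);A=crop(s,x0,y0,50,50,10)
for dz,c in((0,(0,0,255)),(.03,(0,255,0))):
  q=((proj("scene",o["tool_pos"]+[0,0,dz])-[x0,y0]+.5)*10).astype(int);cv2.circle(A,tuple(map(int,q)),3,c,-1)
H[:,:500]=A;H[:300,500:]=crop(t,262,205,60,60,5)
cv2.imwrite("pics/k3.png",H)
```

```text
[ 0.44323411 -0.14608898  0.05924697] [0.48216    0.97494412 0.17002712]
```

View pics/k3.png

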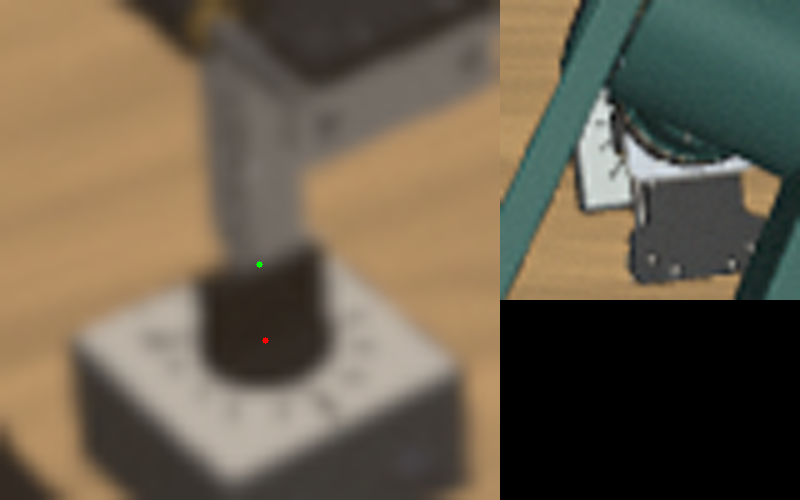

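The closed fingertips sit at about (255,265), matching the "+30 mm" dot at (259,264), and they are laterally centred on the bar. I'll go down a little further to feel the contact.

Call:
step_arm(increments="0 0 0.1 0 0 0;0 0 0 0 0 0")

```text
time: 5.15
tool_pos: [0.4432, -0.1461, 0.0583]
ee_rot: [-3.141, -0.0, 1.687]
wrist_force: [-0.3, 0.6, -0.5]
width: 0.0004
```

Call:
step_arm(increments="0 0 0.1 0 0 0;0 0 0 0 0 0")

```text
time: 5.35
tool_pos: [0.4433, -0.1462, 0.0581]
ee_rot: [3.141, 0.0, 1.687]
wrist_force: [-1.1, -0.4, 3.9]
width: 0.0002
```

Contact came at a reported z of 0.058 and the bar top is at 0.088, so true tip z = reported + 0.030 m. I'll use that from here on: open, go down over the bar and grip.

Call:
step_arm(increments="0 0 -1 0 0 0;0 0 0 0 0 0;0 0 0 0 0 0;0 0 0 0 0 0;0 0 0 0 0 0", claw=0)

```text
time: 5.85
tool_pos: [0.4431, -0.146, 0.067]
ee_rot: [-3.141, -0.0, 1.687]
wrist_force: [0.0, 0.7, 0.1]
width: 0.0374
```

Call:
step_arm(increments="0 0 1 0 0 0;0 0 1 0 0 0;0 0 1.1 0 0 0;0 0 0 0 0 0;0 0 0 0 0 0")

```text
time: 6.35
tool_pos: [0.4427, -0.1459, 0.0355]
ee_rot: [-3.14, -0.001, 1.687]
wrist_force: [0.2, -0.5, 0.5]
width: 0.047
```

Call:
step_arm(increments="0 0 0 0 0 0;0 0 0 0 0 0;0 0 0 0 0 0;0 0 0 0 0 0;0 0 0 0 0 0", claw=1)

```text
time: 6.85
tool_pos: [0.4427, -0.1463, 0.0366]
ee_rot: [-3.14, 0.0, 1.687]
wrist_force: [0.1, -0.0, 0.3]
width: 0.0117
```

Call:
step_arm(increments="0 0 0 0 0 0;0 0 0 0 0 0")

```text
time: 7.05
tool_pos: [0.4428, -0.1463, 0.0366]
ee_rot: [-3.141, 0.0, 1.687]
wrist_force: [-2.2, 0.2, 3.2]
width: 0.0116
```

Call:
step_arm(increments="0 0 0 0 0 0.1;0 0 0 0 0 0.1;0 0 0 0 0 0.1;0 0 0 0 0 0.1;0 0 0 0 0 0.1")

```text
time: 7.55
tool_pos: [0.4427, -0.1463, 0.0366]
ee_rot: [-3.141, 0.001, 1.183]
wrist_force: [-2.6, -0.6, 4.3]
width: 0.0118
```

Call:
step_arm(increments="0 0 0 0 0 0.1;0 0 0 0 0 0.1;0 0 0 0 0 0.1;0 0 0 0 0 0.1;0 0 0 0 0 0.1")

```text
time: 8.05
tool_pos: [0.4426, -0.1462, 0.0366]
ee_rot: [-3.141, 0.001, 0.683]
wrist_force: [-2.7, 0.1, 3.9]
width: 0.012
```

Call:
step_arm(increments="0 0 0 0 0 0.1;0 0 0 0 0 0.1;0 0 0 0 0 0.1;0 0 0 0 0 0.1;0 0 0 0 0 0.1")

```text
time: 8.55
tool_pos: [0.4426, -0.1462, 0.0366]
ee_rot: [-3.141, 0.001, 0.183]
wrist_force: [-3.5, 1.0, 3.4]
width: 0.0114
```

Call:
step_arm(increments="0 0 0 0 0 0.12;0 0 0 0 0 0.12;0 0 0 0 0 0.12;0 0 0 0 0 0.1;0 0 0 0 0 0.07")

```text
time: 9.05
tool_pos: [0.4426, -0.1461, 0.0366]
ee_rot: [3.141, 0.001, -0.346]
wrist_force: [-3.0, -0.1, 3.5]
width: 0.0116
```

Call:
step_arm(increments="0 0 0 0 0 0;0 0 0 0 0 0")

```text
time: 9.25
tool_pos: [0.4426, -0.1461, 0.0366]
ee_rot: [3.141, 0.001, -0.342]
wrist_force: [-4.4, 0.7, 4.3]
width: 0.0118
```

Knob turned to yaw -0.342 with the grip held. I'll release, raise, and turn on the way to the flask.

Call:
step_arm(increments="0 0 0 0 0 0;0 0 0 0 0 0;0 0 0 0 0 0;0 0 0 0 0 0;0 0 -3 0 0 0", claw=0)

```text
time: 9.75
tool_pos: [0.44, -0.1445, 0.0622]
ee_rot: [-3.14, 0.01, -0.343]
wrist_force: [-0.4, 0.2, 0.2]
width: 0.0459
```

Call:
step_arm(increments="0 0 -4.5 0 0 0;0 0 -4.5 0 0 -0.14;0 0 0 0 0 -0.14;0 0 0 0 0 -0.14;0 0 0 0 0 -0.14")

```text
time: 10.25
tool_pos: [0.4438, -0.1462, 0.1569]
ee_rot: [3.141, -0.001, 0.223]
wrist_force: [0.1, 0.2, -1.3]
width: 0.0465
```

Call:
step_arm(increments="0 0 0 0 0 -0.14;0 0 0 0 0 -0.14;0 0 0 0 0 -0.14;0 0 0 0 0 -0.14;0 0 0 0 0 -0.14")

```text
time: 10.75
tool_pos: [0.4434, -0.1461, 0.1562]
ee_rot: [3.141, -0.0, 0.923]
wrist_force: [-0.8, 0.3, 0.4]
width: 0.0468
```

Call:
step_arm(increments="0 0 0 0 0 -0.14;0 0 0 0 0 -0.14;0 0 0 0 0 -0.14;0 0 0 0 0 -0.14;0 0 0 0 0 -0.14")

```text
time: 11.25
tool_pos: [0.4434, -0.1461, 0.1562]
ee_rot: [3.141, -0.0, 1.623]
wrist_force: [-0.3, -0.1, 0.8]
width: 0.0468
```

Call:
step_arm(increments="0 0 0 0 0 -0.14;0 0 0 0 0 -0.14;0 0 0 0 0 -0.14;0 0 0 0 0 -0.14;0 0 0 0 0 -0.12")

```text
time: 11.75
tool_pos: [0.4434, -0.1461, 0.1562]
ee_rot: [3.141, 0.0, 2.302]
wrist_force: [-0.2, -0.7, 0.1]
width: 0.047
```

Call:
step_arm(increments="2.87 3.73 0 0 0 0;2.87 3.73 0 0 0 0;2.87 3.73 0 0 0 0;2.87 3.73 0 0 0 0;2.87 3.73 0 0 0 0")

```text
time: 12.25
tool_pos: [0.4878, 0.087, 0.1564]
ee_rot: [3.141, 0.001, 2.297]
wrist_force: [1.4, 0.3, 0.2]
width: 0.0472
```

Call:
step_arm(increments="2.87 3.73 0 0 0 0;2.87 3.73 0 0 0 0;2.87 3.71 0 0 0 0;0 0 0 0 0 0;0 0 0 0 0 0")

```text
time: 12.75
tool_pos: [0.5136, 0.2242, 0.1557]
ee_rot: [-3.14, -0.0, 2.299]
wrist_force: [0.6, -0.1, -0.0]
width: 0.047
```

Run:
```python
from h import *
o=get_obs();s=np.ascontiguousarray(snapshot("scene")[:,:,::-1]);t=np.ascontiguousarray(snapshot("top")[:,:,::-1])
cv2.imwrite("top1_raw.png",t)
print(o["tool_pos"],o["ee_rot"])
H=np.zeros((600,800,3),np.uint8)
p=proj("scene",[.512,.224,.13]);x0,y0=(p-[30,35]).astype(int);print(x0,y0);A=crop(s,x0,y0,50,60,10)
M=R.from_euler("xyz",o["ee_rot"]).as_matrix()
for d in(-.0235,0,.0235):
  q=((proj("scene",o["tool_pos"]+[0,0,.03]+M@[0,d,0])-[x0,y0]+.5)*10).astype(int);cv2.circle(A,tuple(map(int,q)),3,(0,0,255),-1)
q=((proj("scene",[o["tool_pos"][0],o["tool_pos"][1],.136])-[x0,y0]+.5)*10).astype(int);cv2.circle(A,tuple(map(int,q)),3,(0,255,0),-1)
H[:,:500]=A;H[:300,500:]=crop(t,275,213,30,30,10);H[300:,500:]=crop(t,135,170,60,60,5)
cv2.imwrite("pics/f1.png",H)
```

```text
[0.51359557 0.22423168 0.15570684] [-3.14037381e+00 -1.63662137e-05  2.29914108e+00]
293 113
```

View pics/f1.png

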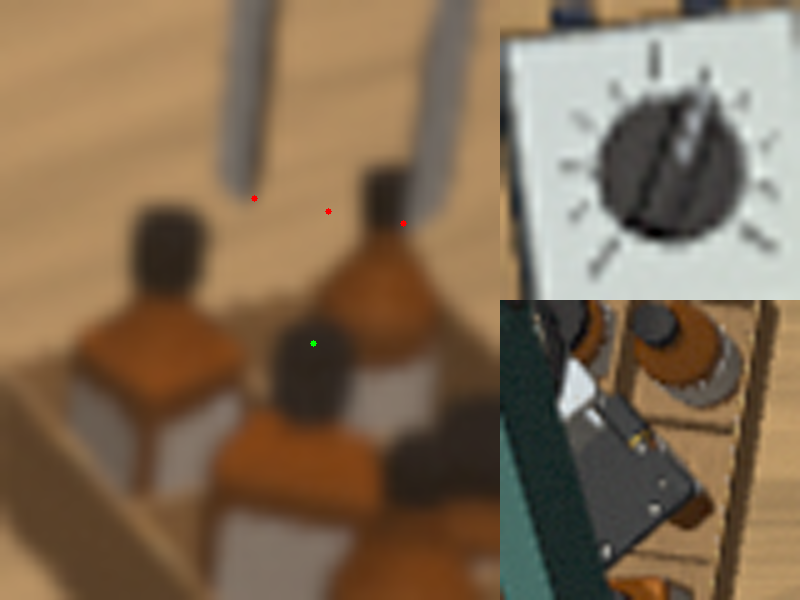

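The crop shows the knob's white line pointing at the first short mark clockwise past the long middle one, which is mark 6. The flask cap's top at (312,338) coincides with the projected tool axis at (313,343), so I can go down.

Call:
step_arm(increments="0 0 3 0 0 0;0 0 2 0 0 0;0 0 1.5 0 0 0;0 0 1 0 0 0;0 0 0.5 0 0 0")

```text
time: 13.35
tool_pos: [0.5137, 0.2227, 0.0757]
ee_rot: [-3.141, -0.0, 2.296]
wrist_force: [0.2, 0.4, 0.2]
width: 0.0468
```

Call:
step_arm(increments="0 0 0 0 0 0;0 0 0 0 0 0;0 0 0 0 0 0;0 0 0 0 0 0", claw=1)

```text
time: 13.75
tool_pos: [0.5146, 0.2239, 0.0775]
ee_rot: [3.139, 0.001, 2.297]
wrist_force: [-0.0, -0.9, 2.3]
width: 0.025
```

Call:
step_arm(increments="0 0 0 0 0 0;0 0 0 0 0 0")

```text
time: 13.95
tool_pos: [0.5146, 0.2239, 0.0775]
ee_rot: [3.139, 0.001, 2.297]
wrist_force: [0.6, 0.4, 4.2]
width: 0.0255
```

Call:
step_arm(increments="0 0 -1 0 0 0;0 0 -2 0 0 0;0 0 -3 0 0 0;0 0 -3 0 0 0;0 0 -3 0 0 0")

```text
time: 14.45
tool_pos: [0.5129, 0.2233, 0.1967]
ee_rot: [-3.139, -0.001, 2.297]
wrist_force: [0.8, 0.6, -2.3]
width: 0.026
```

Call:
step_arm(increments="0 0 -3 0 0 0;0 0 -2.5 0 0 0;0 0 -1 0 0 0;0 0 0 0 0 0")

```text
time: 14.85
tool_pos: [0.5142, 0.2237, 0.2626]
ee_rot: [3.14, 0.001, 2.297]
wrist_force: [0.3, -0.5, -3.0]
width: 0.0255
```

Run:
```python
from h import *
o=get_obs();s=np.ascontiguousarray(snapshot("scene")[:,:,::-1]);t=np.ascontiguousarray(snapshot("top")[:,:,::-1])
print(o["tool_pos"],o["ee_rot"],o["width"],o["wrist_force"])
H=np.zeros((600,800,3),np.uint8)
p=proj("scene",o["tool_pos"]-[0,0,0]);x0,y0=(p-[40,35]).astype(int);print(x0,y0)
H[:,:500]=cv2.resize(crop(s,x0,y0,80,96,6),(500,600));H[:300,500:]=crop(t,135,170,60,60,5)
cv2.imwrite("pics/f2.png",H)
```

```text
[0.51422774 0.22372102 0.26262633] [3.13950805e+00 8.34771341e-04 2.29687144e+00] 0.025472811974267696 [ 0.26932925 -0.4561585  -3.00835753]
287 77
```

View pics/f2.png

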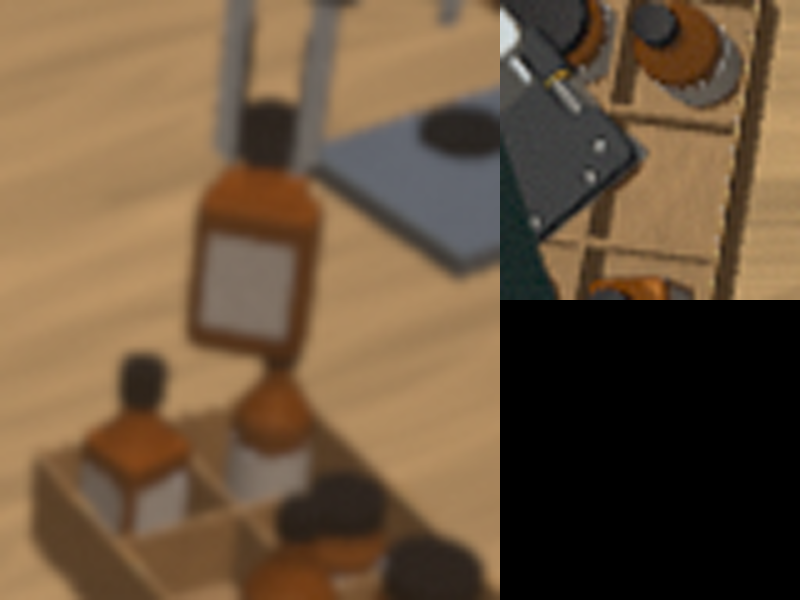

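The flask hangs upright, held by the cap. Its front face's bottom edge runs from about (190,342) to (275,357), and the label edges from (200,325) to (290,340). I'll compute the flask's yaw in the hand from these.

Run:
```python
from h import *
f=lambda u,v,z:onz("scene",287+u/6.25,77+v/6.25,z)
yaw=lambda a,b:np.arctan2(*(b-a)[1::-1])
for n,a,b,z in(("foot",(190,342),(275,357),.189),("label bot",(200,325),(288,341),.2),("label top",(207,232),(297,240),.26),("shoulder",(203,215),(300,232),.275)):
  A,B=f(*a,z),f(*b,z);print(n,A.round(3),B.round(3),yaw(A,B).round(3),np.linalg.norm(A-B).round(3))
# finer: label mask
s=snapshot("scene")[:,:,::-1][77:173,287:367]; g=cv2.cvtColor(s,cv2.COLOR_BGR2HSV)
m=cv2.inRange(g,(0,0,90),(180,75,255)); n,l,st,c=cv2.connectedComponentsWithStats(m)
k=l[int(285/6.25),int(245/6.25)];print(st[k],c[k]*6.25)
ys,xs=np.where(l==k)
q=cv2.boxPoints(cv2.minAreaRect(np.c_[xs,ys].astype(np.float32)));print((q*6.25).round())
for side in("bot","top"):
  P=[]
  for x in range(xs.min()+2,xs.max()-1):
    yy=ys[xs==x]; P.append((x+.5,(yy.max()+1) if side=="bot" else yy.min()))
  P=np.array(P);k1,k0=np.polyfit(P[:,0],P[:,1],1);z=.2 if side=="bot" else .26
  A=onz("scene",287+P[0,0],77+k1*P[0,0]+k0,z);B=onz("scene",287+P[-1,0],77+k1*P[-1,0]+k0,z);print(side,k1,yaw(A,B))
```

```text
foot [0.496 0.206 0.189] [0.529 0.234 0.189] 0.712 0.043
label bot [0.5   0.208 0.2  ] [0.533 0.237 0.2  ] 0.7 0.044
label top [0.508 0.2   0.26 ] [0.536 0.232 0.26 ] 0.863 0.043
shoulder [0.514 0.191 0.275] [0.55  0.221 0.275] 0.696 0.047
[ 32  39  14  15 181] [241.50552486 288.39779006]
[[200. 244.]
 [281. 244.]
 [281. 331.]
 [200. 331.]]
bot 0.1454545454545467 0.7658988963590767
top 0.15151515151515155 0.744035691097866
```

Call:
step_arm(increments="0 0 0 0 0 0.12;0 0 0 0 0 0.14;0 0 0 0 0 0.14;0 0 0 0 0 0.14;0 0 0 0 0 0.134")

```text
time: 15.5
tool_pos: [0.5129, 0.2233, 0.2589]
ee_rot: [-3.137, 0.001, 1.617]
wrist_force: [1.1, -0.3, -1.8]
width: 0.0256
```

Call:
step_arm(increments="-2 0.5 0 0 0 0;-3.5 0.9 0 0 0 0;-3.5 0.9 0 0 0 0;-3.5 0.9 0 0 0 0;-3.5 0.9 0 0 0 0")

```text
time: 16.0
tool_pos: [0.5624, 0.0646, 0.259]
ee_rot: [-3.138, -0.0, 1.623]
wrist_force: [0.9, 0.5, -1.6]
width: 0.0248
```

Call:
step_arm(increments="-3.5 0.9 0 0 0 0;-3.5 0.9 0 0 0 0;-3.5 0.9 0 0 0 0;-3.5 0.9 0 0 0 0;-3.5 0.9 0 0 0 0")

```text
time: 16.5
tool_pos: [0.6166, -0.1078, 0.2588]
ee_rot: [-3.138, -0.002, 1.623]
wrist_force: [0.9, -0.5, -2.7]
width: 0.0255
```

Call:
step_arm(increments="-3.5 0.9 0 0 0 0;-2.5 0.6 0 0 0 0;-1.2 0.3 0 0 0 0;0 0 0 0 0 0;0 0 0 0 0 0")

```text
time: 17.0
tool_pos: [0.6385, -0.1764, 0.2605]
ee_rot: [-3.14, -0.002, 1.624]
wrist_force: [0.7, 0.8, -2.3]
width: 0.0254
```

Call:
step_arm(increments="-0.6 0.1 2 0 0 0;0 0 3 0 0 0;0 0 3 0 0 0;0 0 3 0 0 0;0 0 1.5 0 0 0")

```text
time: 17.5
tool_pos: [0.6384, -0.1807, 0.1332]
ee_rot: [-3.137, -0.003, 1.625]
wrist_force: [-0.1, -0.3, -3.0]
width: 0.0255
```

Call:
step_arm(increments="0 0 0.8 0 0 0;0 0 0 0 0 0;0 0 0 0 0 0;0 0 0 0 0 0;0 0 0 0 0 0")

```text
time: 18.0
tool_pos: [0.641, -0.1837, 0.1302]
ee_rot: [3.139, 0.001, 1.623]
wrist_force: [0.5, 0.3, -3.3]
width: 0.0256
```

Run:
```python
from h import *
o=get_obs();s=np.ascontiguousarray(snapshot("scene")[:,:,::-1]);t=np.ascontiguousarray(snapshot("top")[:,:,::-1])
cv2.imwrite("s3.png",s)
print(o["tool_pos"],o["ee_rot"],o["width"],o["wrist_force"])
H=np.zeros((600,800,3),np.uint8)
p=proj("scene",[.64,-.182,.12]);x0,y0=(p-[40,50]).astype(int);print(x0,y0)
H[:,:480]=crop(s,x0,y0,80,100,6);H[:400,480:]=crop(t,233,90,80,100,4)
q=((p-[x0,y0]+.5)*6).astype(int);cv2.circle(H,tuple(map(int,q)),2,(0,255,0),-1)
cv2.imwrite("pics/v1.png",H)
```

```text
[ 0.64098065 -0.1837488   0.13019696] [3.13876132e+00 1.05531646e-03 1.62274313e+00] 0.02557430007045808 [ 0.46802625  0.33937538 -3.33216908]
191 168
```

View pics/v1.png

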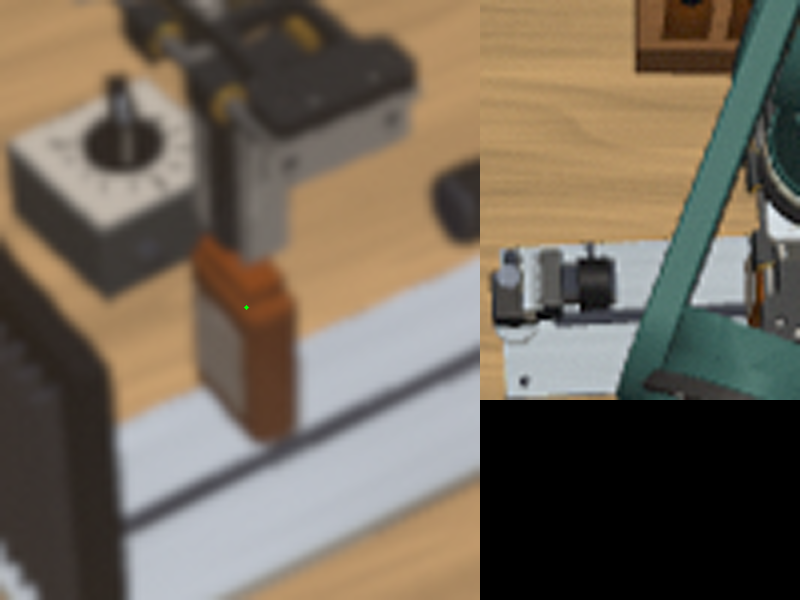

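Run:
```python
from h import *
o=get_obs();c=o["tool_pos"]-[0,0,.0075]; print(o["tool_pos"],c)
pix=lambda q:((proj("scene",q)-[191,168]+.5)*6).round()
for yw in(-.05,.053,.15):
  Rz=R.from_euler("z",yw).as_matrix()
  # width along local x, thickness along local y
  for z in(-.066,.02): print(yw,z,*[pix(c+Rz@[a*.03,b*.014,z]) for a,b in((-1,-1),(1,-1),(1,1))])
s=cv2.imread("s3.png"); g=cv2.cvtColor(s,cv2.COLOR_BGR2HSV)[168:268,191:271]
m=cv2.inRange(g,(0,120,40),(14,255,255)); n,l,st,ce=cv2.connectedComponentsWithStats(m)
k=1+np.argmax(st[1:,4]);print(st[k]*6)
for y in range(st[k][1],st[k][1]+st[k][3],2):
  xs=np.where(l[y]==k)[0];print(y*6+3,xs.min()*6,xs.max()*6+6,end=" | ")
```

```text
[ 0.64059916 -0.1836625   0.12941199] [ 0.64059916 -0.1836625   0.12191199]
-0.05 -0.066 [192. 381.] [249. 463.] [304. 442.]
-0.05 0.02 [185. 244.] [244. 325.] [301. 304.]
0.053 -0.066 [188. 385.] [256. 462.] [308. 437.]
0.053 0.02 [180. 248.] [252. 324.] [306. 300.]
0.15 -0.066 [184. 389.] [263. 461.] [312. 433.]
0.15 0.02 [176. 252.] [259. 323.] [309. 295.]
[ 192  234  108  204 1728]
237 204 216 | 249 192 234 | 261 192 276 | 273 192 282 | 285 198 288 | 297 210 294 | 309 222 300 | 321 234 294 | 333 246 294 | 345 246 288 | 357 246 288 | 369 246 288 | 381 246 288 | 393 252 288 | 405 252 288 | 417 246 288 | 429 252 282 |
```

The flask's silhouette is centred on the prediction (244 against 243 px) and upright. Next I'll measure its yaw to sub-pixel from the label edges, with the stand's rail in the same picture as reference.

Run:
```python
from h import *
s=cv2.imread("s3.png"); S=cv2.cvtColor(s,cv2.COLOR_BGR2HSV)[:,:,1].astype(float)
yaw=lambda a,b:np.arctan2(*(b-a)[1::-1])
def cross(x,y0,y1,th,sgn):
  c=S[y0:y1,x]-th
  for i in range(len(c)-1):
    if sgn*c[i]>0>=sgn*c[i+1]: return y0+i+c[i]/(c[i]-c[i+1])
x0,y0=191,168
print(S[215:240,225:232].T.astype(int))
for nm,sg,z,ya,yb in(("top",1,.135,y0+40,y0+68),("bot",-1,.075,y0+52,y0+76)):
  P=[(x,cross(x,ya,yb,120,sg)) for x in range(x0+34,x0+41)]; P=np.array([p for p in P if p[1]]);print(nm,((P-[x0,y0]+.5)*6).round(0).tolist())
  k1,k0=np.polyfit(P[:,0],P[:,1],1);r=P[:,1]-P[:,0]*k1-k0
  A=onz("scene",P[0,0],k1*P[0,0]+k0,z);B=onz("scene",P[-1,0],k1*P[-1,0]+k0,z);print(k1,"yaw",yaw(A,B),yaw(B,A),"res",r.std())
# rail of the stand in same crop: (125,525)->(480,352)
f=lambda u,v,z:onz("scene",x0+u/6-.5,y0+v/6-.5,z)
print("rail",yaw(f(125,525,.016),f(480,352,.016))-np.pi/2)
print("narrow top edge",yaw(f(247,321,.142),f(296,301,.142))-np.pi/2)
```

```text
[[156 132  96  70  53  50  45  48  48  48  48  50  48  50  54  69  78  40
    3  14  17  17  18  18  18]
 [166 154 127  88  62  50  44  45  48  48  50  48  46  48  49  52  64  56
   19   5  14  16  18  18  17]
 [173 169 154 122  83  57  48  45  48  48  48  49  50  48  48  48  52  59
   59  24   7  12  16  17  17]
 [177 177 166 153 122  85  61  51  52  51  48  48  48  48  46  48  46  52
   62  61  35   8   8  14  16]
 [176 180 176 169 157 126  92  70  57  50  51  49  51  49  49  48  46  48
   53  59  66  45  17   6  14]
 [181 175 178 176 172 160 136 106  76  65  62  64  64  63  61  58  59  56
   56  59  61  72  60  19   6]
 [190 182 176 177 178 173 161 142 119 103  99  99  97  95  93  90  82  79
   78  75  79  85  97  69  25]]
top [[207.0, 293.0], [213.0, 298.0], [219.0, 303.0], [225.0, 309.0], [231.0, 316.0], [237.0, 324.0], [243.0, 333.0]]
1.0965159307870302 yaw 0.043873638111684085 -3.097719015478109 res 0.23084261042142773Traceback (most recent call last):
  File "<stdin>", line 11, in <module>
ValueError: operands could not be broadcast together with shapes (0,) (2,)
```

The label-edge yaw is about 0.044 against the stand's 0.053, so it is square within measuring error. A small final trim follows: 2 mm down and 1.5 mm towards +y.

Call:
step_arm(increments="0.15 0 0.2 0 0 0;0 0 0 0 0 0;0 0 0 0 0 0;0 0 0 0 0 0;0 0 0 0 0 0")

```text
time: 18.6
tool_pos: [0.6401, -0.1819, 0.1263]
ee_rot: [3.142, -0.0, 1.623]
wrist_force: [0.3, 0.2, -3.2]
width: 0.0255
```

Run:
```python
from h import *
s=snapshot("scene")[:,:,::-1];o=get_obs();print({k:o[k] for k in("time","tool_pos","ee_rot","width","wrist_force")}, np.abs(o["qvel"]).max())
cv2.imwrite("pics/fin.png",cv2.resize(s,(800,600),interpolation=cv2.INTER_CUBIC))
```

```text
{'time': 18.65, 'tool_pos': array([ 0.64006141, -0.18196872,  0.12636289]), 'ee_rot': array([ 3.14155845e+00, -5.27559985e-05,  1.62272571e+00]), 'width': 0.02555498626453866, 'wrist_force': array([ 1.01214213, -0.01303534, -3.22132421])} 0.0015720107005246261
```

View pics/fin.png

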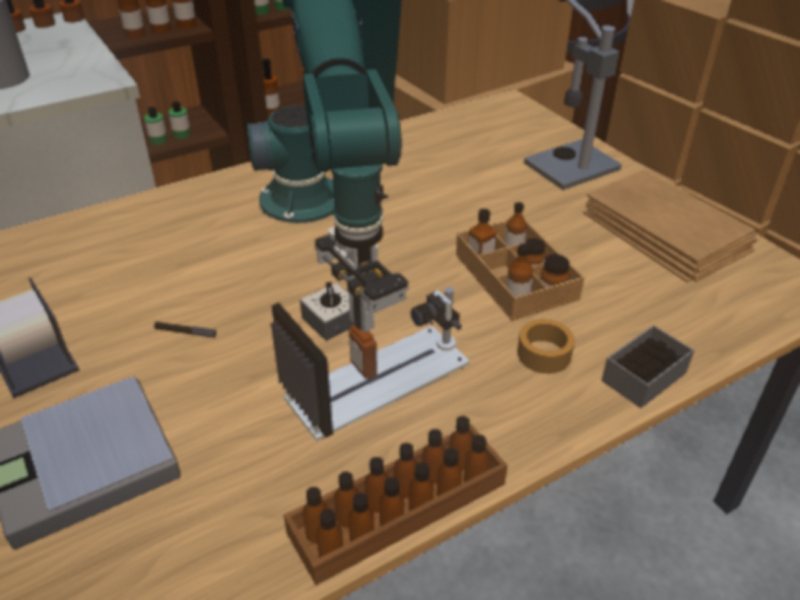

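The final picture shows the flask held upright at (363,353) between the panel and the camera. The other five bottles are standing, and the tape roll at (546,345) and marker at (185,329) are where they were. I'll hand it in.

```bash
python3 -c "
from bench import *
print(close_job())"
```

```text
the job is handed in; nothing more can be done
None
```

I set the dimmer knob to 6, then lifted the flat flask out of the carton by its cap. I handed the job in at about 18.7 s with the flask held upright between the lens and the lit panel.

**Height disagreement:** the real fingertips sit 30 mm higher than the reported tool position. My first grip on the knob closed on air because of this. The pictures showed the offset and a light touch on the knob's top (about 4 N) confirmed it. I corrected every later height for it.

**Last checks:**
- **Knob:** after release, the white line points at the first short mark clockwise past the middle long one. The gripper stood at yaw -0.342 rad when it let go, against a target of -0.345.
- **Flask position:** it is at about (0.640, -0.182), matching the measured view point. Its mid-height works out to about 119 mm, against 120 mm wanted.
- **Flask angle:** the top edge of its label gives a yaw of about 0.04 rad against 0.053 for the stand. Other edges scattered by about 0.05 rad, so that is how well "squarely" is known. My check of the label's bottom edge failed in the script, so I only estimated it from the printed pixel values (about 0.03 rad).
- **Vertical fit:** in the inspection close-up, taken before a final 2 mm lowering, the flask's foot and shoulder looked 2 to 3 pixels higher than predicted. I put most of that down to rounded edges and a small camera offset, and relied on the height from the grasp instead.
- **Surroundings:** in the final picture the other five bottles stand in their cells, the tape roll and marker are unmoved, and the camera stand looks untouched.

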